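# Part the nested pots and put one away in the hatch chest

## Robot

A 6-joint arm with a two-finger parallel gripper is mounted at the origin on the work surface. World frame = base frame: x ahead of the robot, y to its left, z up, the work surface at z = 0. Lengths are in m, angles in rad, forces in N, time in s.
With the tool pointing down it reaches from about 0.35 to 0.85 m from the base axis. Payload 8.1 kg.
Tool frame: the origin (TCP) lies at the centre of the arm's flange, where the gripper is bolted on; the fingertips stand 186 mm ahead of it and the grasp point (between the pads) lies 167 mm ahead of it; z points along the fingers, y is the line along which they close (so a half turn about z gives the same grasp; the last joint's range is limited). The gripper opens to 93 mm and grips with 3 to 60 N. Pads are 15 mm wide; open, the fingers measure 128 mm over their backs; the gripper's body (75 mm by 188 mm) begins 65 mm behind the grasp point.
Start: joints at [-1.214, 0.13, 1.488, -0, 1.523, -0.085], TCP at [0.257, -0.542, 0.405] pointing down, gripper open.
Joint ranges: [-2.96, 2.96], [-0.89, 2.26], [0.02, 2.5], [-1.34, 4.48], [0, 2.73], [-2.66, 2.66]. Speed limits (rad/s): [2.39, 2.39, 2.79, 3.14, 3.14, 3.14].

## Interface

Orientations are given as a rotation vector (axis times angle).
In Python, from plant import read_state, read_camera, camera_params, robot gives the robot as it stands.
- The arm moves only by the tool carry_out, never from a script. Its argument "targets" is a list of rows, each an object of numbers: "hand": the opening in per cent of the stroke, from 0 (shut) to 100 (fully open); "x", "y", "z": the shift along the tool's x, y, z in m; "ax", "ay", "az": the turn, a rotation vector about the tool's x, y, z in rad. In form: [{"hand": .., "x": .., "y": .., "z": .., "ax": .., "ay": .., "az": ..}, ...]. A call has 1 to 8 rows; each row is the pose to reach, as a shift and turn from the pose commanded when the call began, along the tool's axes at that moment; what a row does not reach only later rows make up. A row lasts 1/8 s, in which the tool goes at most 62.5 mm and 10.7 degrees, less where a joint would pass 70% of its speed; a pose out of reach is approached as far as the arm can. A call with a gripper value outside its range is refused whole. The fingers move at their own pace and stop on an object; "newtons" is the grip in N (left out, the last holds). Time passes only in rows, so rows that repeat a pose let the fingers close. It gives the time, the measured TCP pose, the force, the opening and the grip force at its end, in the units of the state.
- read_state(): the state, without advancing time (a new reading comes with each control period).
- read_camera(name): name is "scene" or "top"; returns (picture, depth): 420x560x3 uint8, blue, green, red; 420x560 float32, m along the optical axis (not along the pixel's ray), 0 where there is no reading.
- camera_params(name): a dict with "fx", "fy", "cx", "cy" (pixels), "position" and "rotation" of the camera in the world. Camera axes: x right, y up, looking along -z (the intrinsics and any distortion apply to the point x, -y, -z); pixel columns grow to the right and rows downward; lengths in m; the calibration is good to about 2 mm. A picture is of the moment at which its call begins. camera_params takes no time and is no camera call.
- robot.close_job(): hands the job in; it is judged then, once.
The state is a dict: "t": time; "q": joint angles; "dq": joint speeds; "joint_torque": joint torques, N m; "tool_pos": TCP position; "orientation": TCP orientation; "force": force on the tool from outside, world axes, zero at the start; "wrist_torque": the same for the moment, N m; "opening": finger opening in m; "gripper_force": force on a finger pad.
Only numpy, scipy, OpenCV 4.12 (cv2) and the standard library are available. Lean on these libraries where they do the work, as an engineer would, in place of code of your own. Each camera call takes 0.05 s, during which the arm holds its last target. There are 200 camera calls.

## Task

Pull the upper of the two nested white oblong pots straight up until it is clear of the lower one, stand it upright on the bare bench and let go. Then take it again another way (the chest's bay has no room for fingers along its long sides), lower it upright to the floor of the open bay without dropping it, and slide the chest's hatch fully shut. Leave the lower pot standing in its place and do not disturb the other things on the bench.

Things in the scene. Friction and masses are not known exactly. Their poses are not given: they have to be found in the camera images.
- pot_upper: Upper white plastic pot, a loose open oblong trough in mm: 112 long (its x, ends upright), 62 wide at the rim and 50 at the foot (its y, long sides flare), 78 high, walls and floor 4, 0.11-0.23 kg. Origin under the foot's centre, z up. Starts nested: foot 10 above the bench, same axes as the lower pot, top 40 of its long sides bare, ends masked by the lower pot's ends. Springy tongues hold it.
- upper_end (a point): Middle of the top edge of the upper pot's -x end wall: 54 mm from the pot's centre, 78 above its foot. This 4 thick upright wall (or the other end's) can be pinched from above, one finger inside, once the pot stands free. Axes as the pot's.
- pot_lower: Lower white plastic pot, heavy-footed (about 0.9 kg), loose on the bench: 125 mm long (its x), 69 wide (its y), long sides only 48 high, end walls 84 high. Origin under the foot's centre. Two springy tongues inside its long sides grip the upper pot: freeing takes about 2 to 6 N besides its weight, over the first 33 mm of lift.
- bay_floor (a point): Centre of the floor of the chest's bay, 12 mm above the bench. x along the bay, y from the parked hatch towards the bay and the closing frame, z up. The bay is a pit 170 long (x), 74 wide (y), 90 deep to the sliding hatch, for the pot lengthwise: no room for fingers beside its long sides, 58 in all beyond its ends.
- chest_top (a point): Centre of the fixed plywood chest's top, 102 mm above the bench, axes as bay_floor; the bay's centre is 56.5 from it along +y. Chest 214 (x) by 233 (y). Two rails along its x edges and a frame strip along its +y edge rise to 116 above the bench. The bench beside its +y edge, about y = -0.02, x = 0.5 to 0.65 m, always starts bare.
- hatch (a joint): Sliding hatch on the chest's top: 0 is fully shut over the bay, against the frame strip; grows in m as it is drawn back along the chest's -y; at 0.086 or more the bay is quite open; at most 0.122. Slides with about 1.5 N of friction and stays where left.
- hatch_grip (a point): Middle of the top edge of the upright wooden grip batten on the hatch, 138 mm above the bench: batten 90 long (chest x), 16 thick (chest y), 28 high above the board. Board 194 (x) by 94 (y) by 8, centred under it. Axes as bay_floor: shut by moving along +y; when shut it is straight above the bay's centre.
- seed_box: clear polypropylene box with a clip-on grey lid, 162 x 106 x 48 high; origin under its centre, long along its x, in mm. A bystander.
- padlock: small steel padlock lying flat, shackle open, about 73 x 46 x 18; origin under the middle of its case, in mm. A bystander.
- bamboo_rake: hand rake with bamboo handle, lying, about 205 long along its x, 76 wide, 23 high, in mm. A bystander.
- jar: glass jar with metal cap, 72 across, 100 high; origin under its centre, in mm. A bystander.
- clay_pot: terracotta flowerpot, 80 across, 75 high; origin under its centre, in mm. A bystander.
- tin: closed tin, 74 across, 100 high; origin under its centre, in mm. A bystander.
- brush: wooden flat brush lying, 180 long, in mm. A bystander.
Things that resemble listed ones, but are neither listed nor needed, are in the scene too. Leave any purple look-alike of the pot_upper alone. What is shaped like the pot_lower but blue is not meant.

How it is judged:
By the outcome, as a careful person would: the job done as asked, in the order asked, and still so for the second after the job is handed in, with the robot touching nothing.
It also fails if it takes over 72 s, if anything falls off the work surface, if the arm or the gripper's body presses on something with over 40 N, if the wrist force passes 120 N, or if a joint passes its speed limit or range.

## Working session

There is one attempt and no reset: what is moved stays moved. The work goes in short steps, Python scripts to look and compute and a tool call to move; the robot and the scene stay as the last step left them, time stands still between calls to the robot, and variables do not carry over. Pictures are saved under pics/ and viewed, at most 10 in all, crops included, and the job is handed in when it is done.

Besides the shell and the picture viewer there is one more tool, called in YAML: its name, and indented under it one key for each argument. carry_out: Moves the arm, as the interface text tells. Its arguments: {"type":"object","properties":{"targets":{"type":"array","items":{"type":"object","properties":{"hand":{"type":"number"},"x":{"type":"number"},"y":{"type":"number"},"z":{"type":"number"},"ax":{"type":"number"},"ay":{"type":"number"},"az":{"type":"number"}}}},"newtons":{"type":"number"}},"required":["targets"]}

```bash
ls; mkdir -p pics; cat > h.py <<'E'
import numpy as np, cv2
from plant import read_state, read_camera, camera_params, robot
from scipy.spatial.transform import Rotation as Ro
def cam(n):
    im,d=read_camera(n); return im.copy(),d.copy(),camera_params(n)
def pts(d,p):
    v,u=np.mgrid[:d.shape[0],:d.shape[1]]
    c=np.stack([(u-p['cx'])/p['fx']*d,-(v-p['cy'])/p['fy']*d,-d],-1)
    return c@np.array(p['rotation']).reshape(3,3).T+np.array(p['position'])
def st():
    s=read_state(); R=Ro.from_rotvec(s['orientation']).as_matrix()
    return s,R,np.array(s['tool_pos'])
E
python3 - <<'E'
from h import *
for n in ('scene','top'):
    im,d,p=cam(n); cv2.imwrite(f'pics/{n}0.png',im); np.savez(f'{n}0.npz',im=im,d=d)
    print(n,p,(d>0).mean())
s,R,t=st(); print(s); print(R.round(3))
E
```

```text
pics
scene {'fx': 401.36392984789796, 'fy': 401.36392984789796, 'cx': 276.69788495244165, 'cy': 209.7997184687012, 'position': array([1.19515541, 0.63959298, 0.8444184 ]), 'rotation': array([0.46177133, 0.96331506, 2.07686775])} 0.9958673469387755
top {'fx': 417.0216398341371, 'fy': 417.0216398341371, 'cx': 282.05496124602666, 'cy': 204.5615138268654, 'position': array([0.437261  , 0.10038   , 1.24442347]), 'rotation': array([ 0.07343093, -0.04093802, -1.57115683])} 0.9959141156462585
{'t': 0.1, 'q': array([-1.21438060e+00,  1.31067947e-01,  1.48916393e+00,  1.43607572e-05,
        1.52299489e+00, -8.54167778e-02]), 'dq': array([ 1.20580724e-03, -1.11800643e-03, -4.88116644e-03,  8.96300724e-04,
        6.94747653e-04, -1.87008631e-06]), 'joint_torque': array([ 6.19052771e-04, -5.61341965e+01, -4.93096483e+01,  7.69997737e-02,
        2.91105034e-02, -5.39555617e-05]), 'tool_pos': array([ 0.25650001, -0.54218301,  0.40380621]), 'orientation': array([-3.06366134e+00, -6.88041122e-01,  3.24253479e-04]), 'force': array([ 0.46126861,  0.12113765, -0.20104258]), 'wrist_torque': array([0.00111576, 0.08595868, 0.00523598]), 'gripper_force': 0.0, 'opening': 0.09273801252136368}
[[ 0.904  0.428 -0.001]
 [ 0.428 -0.904  0.002]
 [ 0.    -0.002 -1.   ]]
```

View pics/top0.png

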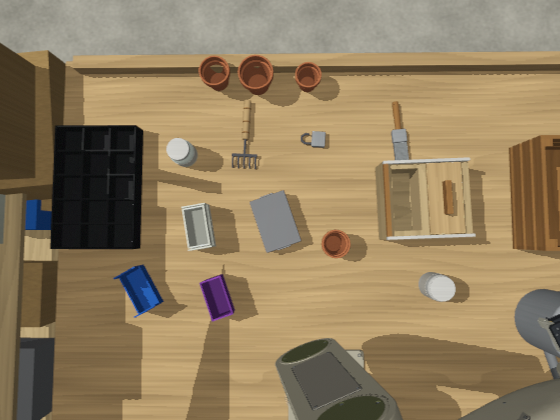

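View pics/scene0.png

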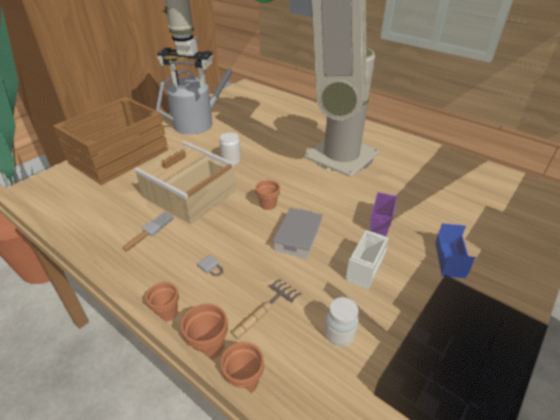

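The top view shows the white nested pots at (198,227). Things that could be mistaken for them are the purple look-alike at (217,297) and the blue lower-pot look-alike at (140,289). By the description the white pair is the one I want. The chest is at (428,200), with its open bay at (405,200) and the grip batten at (449,198). I'll check the choice in a close crop and measure.

```bash
sed -i "s/np.array(p\['rotation'\]).reshape(3,3).T/Ro.from_rotvec(p['rotation']).as_matrix().T/" h.py
python3 - <<'E'
from h import *
z=np.load('top0.npz'); im,d=z['im'],z['d']; p=camera_params('top'); P=pts(d,p)
z2=np.load('scene0.npz'); im2,d2=z2['im'],z2['d']; P2=pts(d2,camera_params('scene'))
a=cv2.resize(im[190:265,165:235],None,fx=5.5,fy=5.5,interpolation=cv2.INTER_CUBIC)
b=cv2.resize(im[145:250,370:485],None,fx=3.6,fy=3.6,interpolation=cv2.INTER_CUBIC)
h=max(a.shape[0],b.shape[0]); f=lambda q:cv2.copyMakeBorder(q,0,h-q.shape[0],0,0,0)
cv2.imwrite('pics/crop.png',np.hstack([f(a),f(b)]))
def rect(m,n):
    xy=(m*1000).astype(np.float32); r=cv2.minAreaRect(xy); print(n,len(xy),np.round(r[0],1),np.round(r[1],1),round(r[2],1))
print('bench z',np.median(P[260:290,260:300,2]))
def box(P,x0,x1,y0,y1,z0,z1): 
    return P[(P[...,0]>x0)&(P[...,0]<x1)&(P[...,1]>y0)&(P[...,1]<y1)&(P[...,2]>z0)&(P[...,2]<z1)]
c=P[227,198]; print('pot c',c)
for n,Q in (('top',P),('scene',P2)):
    for z0,z1 in ((.03,.11),(.06,.11),(.08,.11)):
        q=box(Q,c[0]-.1,c[0]+.1,c[1]-.07,c[1]+.07,z0,z1); rect(q[:,:2],n+f' pot {z0}'); print(' zmax',np.percentile(q[:,2],[50,90,98]) )
    c2=P[200,425]
    q=box(Q,c2[0]-.14,c2[0]+.14,c2[1]-.14,c2[1]+.14,.128,.15); rect(q[:,:2],n+' batten')
    q=box(Q,c2[0]-.14,c2[0]+.14,c2[1]-.16,c2[1]+.16,.085,.125); rect(q[:,:2],n+' chest top')
    q=box(Q,c2[0]-.14,c2[0]+.14,c2[1]-.16,c2[1]+.16,.111,.121); rect(q[:,:2],n+' rails')
for n,(u,v) in dict(tin=(437,287),seed=(275,222),clay=(336,244),rake=(245,140),jar=(182,152)).items(): print(n,P[v,u].round(3))
q=P[:,:,1]
E
```

```text
bench z 0.0009073553075358287
pot c [0.46092632 0.37480503 0.01347386]
top pot 0.03 719 [461.6 363.1] [124.9  67.9] 9.7
 zmax [0.07281965 0.08968454 0.09233816]
top pot 0.06 451 [461.5 363.8] [125.   66.4] 9.7
 zmax [0.08522001 0.09049647 0.09310564]
top pot 0.08 303 [461.5 364.1] [124.9  66.4] 10.0
 zmax [0.08716509 0.09104065 0.09330547]
top batten 248 [ 538.6 -318.2] [88.3 18. ] 2.3
top chest top 5100 [ 537.1 -272.6] [214.3 235.7] 2.1
top rails 2055 [ 537.1 -272. ] [214.4 234.3] 2.2
scene pot 0.03 1098 [463.5 364.6] [129.8  67.1] 9.5
 zmax [0.06585723 0.08697126 0.08907982]
scene pot 0.06 639 [463.2 363.9] [129.   66.2] 9.9
 zmax [0.08027246 0.08799707 0.08964548]
scene pot 0.08 324 [462.7 364.1] [128.2  65. ] 10.1
 zmax [0.08561779 0.08880536 0.08994994]
scene batten 136 [ 542.4 -318.6] [89.3 23. ] 4.2
scene chest top 2685 [ 537.4 -272. ] [222.5 241.4] 1.7
scene rails 934 [ 538. -272.] [221.1 238.7] 0.9
tin [ 0.298 -0.292  0.102]
seed [0.474 0.145 0.051]
clay [ 0.411 -0.033  0.005]
rake [0.721 0.237 0.015]
jar [0.668 0.403 0.101]
```

View pics/crop.png

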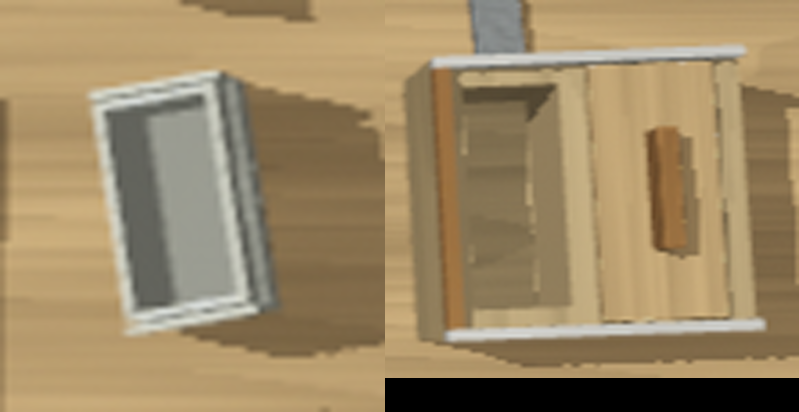

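The crop confirms the white nested pair; the pot's long axis is about +9.9° from world x. The hatch is parked open at about 0.102, and the bay is clear.

```bash
cat >> h.py <<'E'
def go(x,y,zg,yaw):
    "grasp point target, yaw (deg) of tool x, tool down -> row numbers"
    s,R,t=st(); T=np.array([x,y,zg+.167]); a=np.radians(yaw)
    Rt=np.array([[np.cos(a),np.sin(a),0],[np.sin(a),-np.cos(a),0],[0,0,-1]])
    print('->',(x,y,zg,yaw),'shift',(R.T@(T-t)).round(4),'turn',Ro.from_matrix(R.T@Rt).as_rotvec().round(4))
def now():
    s,R,t=st(); g=t+.167*R[:,2]
    print('t',round(s['t'],2),'grasp',g.round(4),'yaw',np.degrees(np.arctan2(R[1,0],R[0,0])).round(2),'tilt',R[:2,2].round(4),'F',np.round(s['force'],1),'open',round(s['opening'],4),'gf',round(s['gripper_force'],1),'q6',round(s['q'][5],2))
E
python3 -c "
from h import *
now(); go(.5,-.1,.2,10); go(.462,.364,.16,9.9)"
```

```text
t 0.1 grasp [ 0.2564 -0.5419  0.2368] yaw 25.32 tilt [-0.0006  0.0015] F [ 0.5  0.1 -0.2] open 0.0927 gf 0.0 q6 -0.09
-> (0.5, -0.1, 0.2, 10) shift [ 0.4092 -0.2955  0.0373] turn [-1.600e-03  1.000e-04  2.673e-01]
-> (0.462, 0.364, 0.16, 9.9) shift [ 0.5732 -0.7312  0.0781] turn [-1.60e-03  1.00e-04  2.69e-01]
```

carry_out:
  targets:
    - {"hand": 100,"x": 0.409,"y": -0.295,"z": 0.037,"az": 0.267}
    - {"hand": 100,"x": 0.409,"y": -0.295,"z": 0.037,"az": 0.267}
    - {"hand": 100,"x": 0.409,"y": -0.295,"z": 0.037,"az": 0.267}
    - {"hand": 100,"x": 0.409,"y": -0.295,"z": 0.037,"az": 0.267}
    - {"hand": 100,"x": 0.409,"y": -0.295,"z": 0.037,"az": 0.267}
    - {"hand": 100,"x": 0.409,"y": -0.295,"z": 0.037,"az": 0.267}
    - {"hand": 100,"x": 0.409,"y": -0.295,"z": 0.037,"az": 0.267}
    - {"hand": 100,"x": 0.573,"y": -0.731,"z": 0.06,"az": 0.269}

```text
schema error: expected keys hand, x, y, z, ax, ay, az
```

```bash
python3 -c "
from h import *
now(); go(.462,.364,.16,9.9)"
```

```text
t 0.1 grasp [ 0.2564 -0.5419  0.2368] yaw 25.32 tilt [-0.0006  0.0015] F [ 0.5  0.1 -0.2] open 0.0927 gf 0.0 q6 -0.09
-> (0.462, 0.364, 0.16, 9.9) shift [ 0.5732 -0.7312  0.0781] turn [-1.60e-03  1.00e-04  2.69e-01]
```

carry_out:
  targets:
    - {"hand": 100,"x": 0.409,"y": -0.295,"z": 0.037,"ax": 0,"ay": 0,"az": 0.267}
    - {"hand": 100,"x": 0.409,"y": -0.295,"z": 0.037,"ax": 0,"ay": 0,"az": 0.267}
    - {"hand": 100,"x": 0.409,"y": -0.295,"z": 0.037,"ax": 0,"ay": 0,"az": 0.267}
    - {"hand": 100,"x": 0.409,"y": -0.295,"z": 0.037,"ax": 0,"ay": 0,"az": 0.267}
    - {"hand": 100,"x": 0.409,"y": -0.295,"z": 0.037,"ax": 0,"ay": 0,"az": 0.267}
    - {"hand": 100,"x": 0.409,"y": -0.295,"z": 0.037,"ax": 0,"ay": 0,"az": 0.267}
    - {"hand": 100,"x": 0.409,"y": -0.295,"z": 0.037,"ax": 0,"ay": 0,"az": 0.267}
    - {"hand": 100,"x": 0.409,"y": -0.295,"z": 0.037,"ax": 0,"ay": 0,"az": 0.267}

```text
t: 1.1
tool_pos: [0.4979, -0.1038, 0.3678]
orientation: [3.13, 0.274, -0.0]
force: [0.9, -0.0, 0.1]
opening: 0.0931
gripper_force: 0.0
```

```bash
python3 -c "
from h import *
now(); go(.462,.364,.16,9.9)"
```

```text
t 1.1 grasp [ 0.4979 -0.1038  0.2008] yaw 10.01 tilt [-0.     -0.0001] F [ 0.9 -0.   0.1] open 0.0931 gf 0.0 q6 1.09
-> (0.462, 0.364, 0.16, 9.9) shift [ 0.046  -0.4669  0.0408] turn [0.0001 0.     0.002 ]
```

carry_out:
  targets:
    - {"hand": 100,"x": 0.043,"y": -0.463,"z": 0.041,"ax": 0,"ay": 0,"az": 0.002}
    - {"hand": 100,"x": 0.043,"y": -0.463,"z": 0.041,"ax": 0,"ay": 0,"az": 0.002}
    - {"hand": 100,"x": 0.043,"y": -0.463,"z": 0.041,"ax": 0,"ay": 0,"az": 0.002}
    - {"hand": 100,"x": 0.043,"y": -0.463,"z": 0.041,"ax": 0,"ay": 0,"az": 0.002}
    - {"hand": 100,"x": 0.043,"y": -0.463,"z": 0.041,"ax": 0,"ay": 0,"az": 0.002}
    - {"hand": 100,"x": 0.043,"y": -0.463,"z": 0.041,"ax": 0,"ay": 0,"az": 0.002}
    - {"hand": 100,"x": 0.043,"y": -0.463,"z": 0.041,"ax": 0,"ay": 0,"az": 0.002}
    - {"hand": 100,"x": 0.043,"y": -0.463,"z": 0.041,"ax": 0,"ay": 0,"az": 0.002}

```text
t: 2.1
tool_pos: [0.458, 0.3605, 0.3261]
orientation: [3.129, 0.275, -0.002]
force: [-0.2, -0.6, 0.4]
opening: 0.0931
gripper_force: 0.0
```

carry_out:
  targets:
    - {"hand": 100,"x": 0,"y": 0,"z": 0,"ax": 0,"ay": 0,"az": 0}
    - {"hand": 100,"x": 0,"y": 0,"z": 0,"ax": 0,"ay": 0,"az": 0}
    - {"hand": 100,"x": 0,"y": 0,"z": 0,"ax": 0,"ay": 0,"az": 0}
    - {"hand": 100,"x": 0,"y": 0,"z": 0,"ax": 0,"ay": 0,"az": 0}

```text
t: 2.6
tool_pos: [0.4597, 0.3567, 0.3274]
orientation: [-3.13, -0.269, -0.001]
force: [-0.1, 0.4, -0.9]
opening: 0.0929
gripper_force: 0.0
```

```bash
python3 -c "
from h import *
now(); go(.462,.364,.072,9.9)"
```

```text
t 2.6 grasp [0.4597 0.3567 0.1604] yaw 9.82 tilt [0.0003 0.0001] F [-0.1  0.4 -0.9] open 0.0929 gf 0.0 q6 1.97
-> (0.462, 0.364, 0.072, 9.9) shift [ 0.0035 -0.0068  0.0884] turn [-0.     -0.0003 -0.0014]
```

carry_out:
  targets:
    - {"hand": 100,"x": 0.0035,"y": -0.007,"z": 0.03,"ax": 0,"ay": 0,"az": 0}
    - {"hand": 100,"x": 0.0035,"y": -0.007,"z": 0.06,"ax": 0,"ay": 0,"az": 0}
    - {"hand": 100,"x": 0.0035,"y": -0.007,"z": 0.08,"ax": 0,"ay": 0,"az": 0}
    - {"hand": 100,"x": 0.0035,"y": -0.007,"z": 0.088,"ax": 0,"ay": 0,"az": 0}
    - {"hand": 100,"x": 0.0035,"y": -0.007,"z": 0.088,"ax": 0,"ay": 0,"az": 0}
    - {"hand": 100,"x": 0.0035,"y": -0.007,"z": 0.088,"ax": 0,"ay": 0,"az": 0}

```text
t: 3.35
tool_pos: [0.462, 0.3654, 0.2405]
orientation: [-3.129, -0.271, -0.003]
force: [0.2, 0.7, 1.1]
opening: 0.0931
gripper_force: 0.0
```

```bash
python3 -c "
from h import *
now(); go(.462,.364,.072,9.9)
im,d,p=cam('scene'); cv2.imwrite('pics/g1.png',cv2.resize(im[200:310,300:450],None,fx=5,fy=5,interpolation=cv2.INTER_CUBIC))"
```

```text
t 3.35 grasp [0.4623 0.3656 0.0735] yaw 9.9 tilt [0.0017 0.0011] F [0.2 0.7 1.1] open 0.0931 gf 0.0 q6 1.98
-> (0.462, 0.364, 0.072, 9.9) shift [-0.0003  0.0014  0.0015] turn [-0.0008 -0.0019 -0.0001]
```

View pics/g1.png

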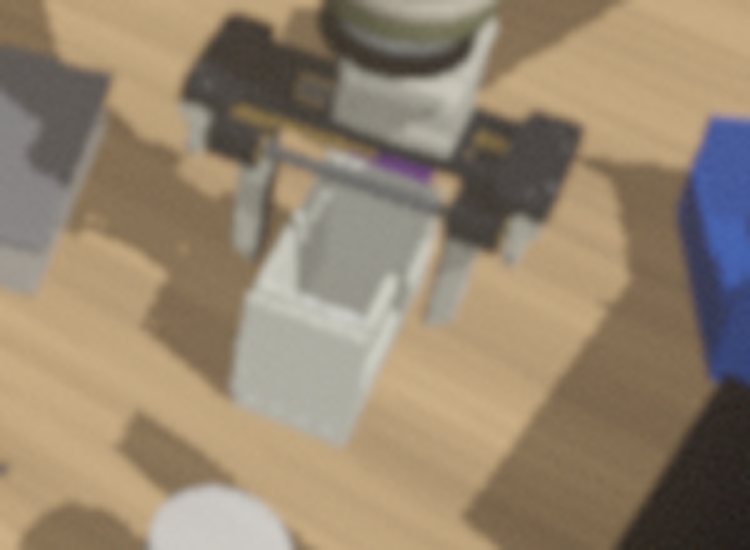

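The fingers straddle the pot's long sides near (248,240) and (450,300) in the crop, symmetric and above the lower pot's low sides. Close.

carry_out:
  targets:
    - {"hand": 55,"x": 0,"y": 0,"z": 0.001,"ax": 0,"ay": 0,"az": 0}
    - {"hand": 50,"x": 0,"y": 0,"z": 0.001,"ax": 0,"ay": 0,"az": 0}
    - {"hand": 40,"x": 0,"y": 0,"z": 0.001,"ax": 0,"ay": 0,"az": 0}
    - {"hand": 40,"x": 0,"y": 0,"z": 0.001,"ax": 0,"ay": 0,"az": 0}
    - {"hand": 40,"x": 0,"y": 0,"z": 0.001,"ax": 0,"ay": 0,"az": 0}
    - {"hand": 40,"x": 0,"y": 0,"z": 0.001,"ax": 0,"ay": 0,"az": 0}
  newtons: 30

```text
t: 4.15
tool_pos: [0.4616, 0.365, 0.2382]
orientation: [3.13, 0.271, -0.0]
force: [0.5, -2.6, 2.5]
opening: 0.0612
gripper_force: 30.0
```

```bash
python3 -c "
from h import *
now()"
```

```text
t 4.15 grasp [0.4616 0.365  0.0712] yaw 9.89 tilt [ 0.     -0.0003] F [ 0.5 -2.6  2.5] open 0.0612 gf 30.0 q6 1.98
```

carry_out:
  targets:
    - {"hand": 40,"x": 0,"y": 0,"z": -0.005,"ax": 0,"ay": 0,"az": 0}
    - {"hand": 40,"x": 0,"y": 0,"z": -0.01,"ax": 0,"ay": 0,"az": 0}
    - {"hand": 40,"x": 0,"y": 0,"z": -0.015,"ax": 0,"ay": 0,"az": 0}
    - {"hand": 40,"x": 0,"y": 0,"z": -0.02,"ax": 0,"ay": 0,"az": 0}
    - {"hand": 40,"x": 0,"y": 0,"z": -0.026,"ax": 0,"ay": 0,"az": 0}
    - {"hand": 40,"x": 0,"y": 0,"z": -0.032,"ax": 0,"ay": 0,"az": 0}
    - {"hand": 40,"x": 0,"y": 0,"z": -0.038,"ax": 0,"ay": 0,"az": 0}
    - {"hand": 40,"x": 0,"y": 0,"z": -0.044,"ax": 0,"ay": 0,"az": 0}

```text
t: 5.15
tool_pos: [0.4616, 0.3653, 0.283]
orientation: [-3.129, -0.271, -0.001]
force: [-0.9, -0.2, -2.3]
opening: 0.0609
gripper_force: 30.0
```

carry_out:
  targets:
    - {"hand": 40,"x": 0,"y": 0,"z": -0.01,"ax": 0,"ay": 0,"az": 0}
    - {"hand": 40,"x": 0,"y": 0,"z": -0.022,"ax": 0,"ay": 0,"az": 0}
    - {"hand": 40,"x": 0,"y": 0,"z": -0.038,"ax": 0,"ay": 0,"az": 0}
    - {"hand": 40,"x": 0,"y": 0,"z": -0.054,"ax": 0,"ay": 0,"az": 0}
    - {"hand": 40,"x": 0,"y": 0,"z": -0.07,"ax": 0,"ay": 0,"az": 0}
    - {"hand": 40,"x": 0,"y": 0,"z": -0.082,"ax": 0,"ay": 0,"az": 0}
    - {"hand": 40,"x": 0,"y": 0,"z": -0.088,"ax": 0,"ay": 0,"az": 0}
    - {"hand": 40,"x": 0,"y": 0,"z": -0.09,"ax": 0,"ay": 0,"az": 0}

```text
t: 6.15
tool_pos: [0.4615, 0.3652, 0.3724]
orientation: [-3.13, -0.271, -0.0]
force: [1.0, -0.1, -3.1]
opening: 0.0607
gripper_force: 30.0
```

```bash
python3 -c "
from h import *
now()
im,d,p=cam('scene'); cv2.imwrite('pics/l1.png',cv2.resize(im[160:310,300:450],None,fx=4,fy=4,interpolation=cv2.INTER_CUBIC))
go(.575,-.02,.15,2.2)"
```

```text
t 6.15 grasp [0.4616 0.3652 0.2054] yaw 9.9 tilt [0.0001 0.0001] F [ 1.  -0.1 -3.1] open 0.0607 gf 30.0 q6 1.98
-> (0.575, -0.02, 0.15, 2.2) shift [0.0456 0.3989 0.0552] turn [1.000e-04 2.000e-04 1.344e-01]
```

View pics/l1.png

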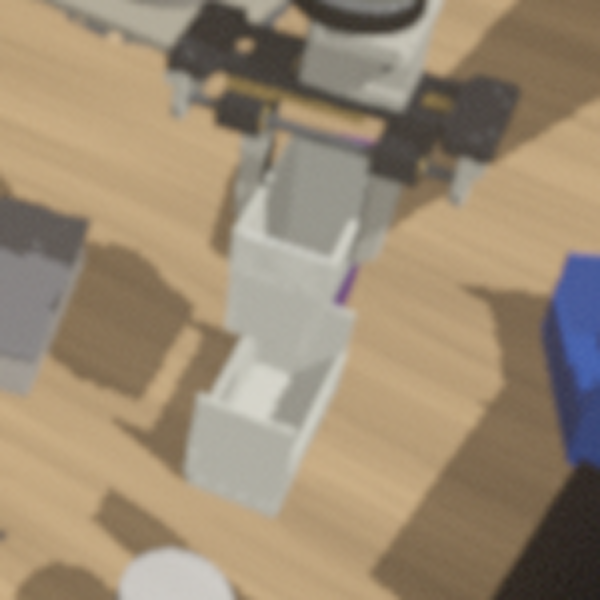

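The upper pot at (295,230) is lifted clear of the lower one, which still stands at (265,430). Now carry it to the bare bench.

carry_out:
  targets:
    - {"hand": 40,"x": 0.003,"y": 0.025,"z": 0,"ax": 0,"ay": 0,"az": 0.01}
    - {"hand": 40,"x": 0.009,"y": 0.075,"z": 0,"ax": 0,"ay": 0,"az": 0.03}
    - {"hand": 40,"x": 0.015,"y": 0.13,"z": 0,"ax": 0,"ay": 0,"az": 0.05}
    - {"hand": 40,"x": 0.021,"y": 0.185,"z": 0,"ax": 0,"ay": 0,"az": 0.07}
    - {"hand": 40,"x": 0.028,"y": 0.24,"z": 0.005,"ax": 0,"ay": 0,"az": 0.09}
    - {"hand": 40,"x": 0.035,"y": 0.295,"z": 0.015,"ax": 0,"ay": 0,"az": 0.11}
    - {"hand": 40,"x": 0.041,"y": 0.345,"z": 0.03,"ax": 0,"ay": 0,"az": 0.125}
    - {"hand": 40,"x": 0.044,"y": 0.38,"z": 0.045,"ax": 0,"ay": 0,"az": 0.134}

```text
t: 7.2
tool_pos: [0.5703, -0.0039, 0.326]
orientation: [3.141, 0.058, -0.001]
force: [1.1, 0.5, -2.1]
opening: 0.0607
gripper_force: 30.0
```

carry_out:
  targets:
    - {"hand": 40,"x": 0.0016,"y": 0.013,"z": 0.015,"ax": 0,"ay": 0,"az": 0}
    - {"hand": 40,"x": 0.0016,"y": 0.019,"z": 0.03,"ax": 0,"ay": 0,"az": 0}
    - {"hand": 40,"x": 0.0016,"y": 0.019,"z": 0.05,"ax": 0,"ay": 0,"az": 0}
    - {"hand": 40,"x": 0.0016,"y": 0.019,"z": 0.06,"ax": 0,"ay": 0,"az": 0}
    - {"hand": 40,"x": 0.0016,"y": 0.019,"z": 0.06,"ax": 0,"ay": 0,"az": 0}
    - {"hand": 40,"x": 0.0016,"y": 0.019,"z": 0.06,"ax": 0,"ay": 0,"az": 0}

```text
t: 7.95
tool_pos: [0.5728, -0.0201, 0.2678]
orientation: [3.141, 0.062, 0.002]
force: [0.8, -0.4, -2.2]
opening: 0.0612
gripper_force: 30.0
```

```bash
python3 -c "
from h import *
now(); go(.575,-.02,.0615,2.2)"
```

```text
t 7.95 grasp [ 0.573  -0.0201  0.1008] yaw 2.27 tilt [ 0.0011 -0.0001] F [ 0.8 -0.4 -2.2] open 0.0612 gf 30.0 q6 1.41
-> (0.575, -0.02, 0.0615, 2.2) shift [0.0021 0.     0.0394] turn [ 0.0001 -0.0011  0.0012]
```

carry_out:
  targets:
    - {"hand": 40,"x": 0,"y": 0,"z": 0.012,"ax": 0,"ay": 0,"az": 0}
    - {"hand": 40,"x": 0,"y": 0,"z": 0.024,"ax": 0,"ay": 0,"az": 0}
    - {"hand": 40,"x": 0,"y": 0,"z": 0.032,"ax": 0,"ay": 0,"az": 0}
    - {"hand": 40,"x": 0,"y": 0,"z": 0.036,"ax": 0,"ay": 0,"az": 0}
    - {"hand": 40,"x": 0,"y": 0,"z": 0.038,"ax": 0,"ay": 0,"az": 0}
    - {"hand": 40,"x": 0,"y": 0,"z": 0.039,"ax": 0,"ay": 0,"az": 0}
    - {"hand": 40,"x": 0,"y": 0,"z": 0.0395,"ax": 0,"ay": 0,"az": 0}
    - {"hand": 40,"x": 0,"y": 0,"z": 0.0395,"ax": 0,"ay": 0,"az": 0}

```text
t: 8.95
tool_pos: [0.5727, -0.0206, 0.2282]
orientation: [3.141, 0.061, 0.001]
force: [-1.8, -0.9, 1.5]
opening: 0.0609
gripper_force: 30.0
```

```bash
python3 -c "
from h import *
now()
im,d,p=cam('scene'); P=pts(d,p)
m=(abs(P[...,0]-.575)<.1)&(abs(P[...,1]+.02)<.06)&(P[...,2]<.1)&(P[...,2]>.004)&(im.min(2)>120)
v,u=np.where(m); print(len(u), P[m][:,2].min(), P[m][:,2].max())
"
```

```text
t 8.95 grasp [ 0.5728 -0.0206  0.0612] yaw 2.22 tilt [ 0.0006 -0.0001] F [-1.8 -0.9  1.5] open 0.0609 gf 30.0 q6 1.41
973 0.004006077302731725 0.09917744543314932
```

carry_out:
  targets:
    - {"hand": 75,"x": 0,"y": 0,"z": 0,"ax": 0,"ay": 0,"az": 0}
    - {"hand": 100,"x": 0,"y": 0,"z": 0,"ax": 0,"ay": 0,"az": 0}
    - {"hand": 100,"x": 0,"y": 0,"z": 0,"ax": 0,"ay": 0,"az": 0}
    - {"hand": 100,"x": 0,"y": 0,"z": -0.015,"ax": 0,"ay": 0,"az": 0}
    - {"hand": 100,"x": 0,"y": 0,"z": -0.05,"ax": 0,"ay": 0,"az": 0}
    - {"hand": 100,"x": 0,"y": 0,"z": -0.1,"ax": 0,"ay": 0,"az": 0}
    - {"hand": 100,"x": 0,"y": 0,"z": -0.14,"ax": 0,"ay": 0,"az": 0}
    - {"hand": 100,"x": 0,"y": 0,"z": -0.14,"ax": 0,"ay": 0,"az": 0}

```text
t: 10.0
tool_pos: [0.5738, -0.0207, 0.3738]
orientation: [3.14, 0.061, 0.014]
force: [0.9, 0.1, 0.0]
opening: 0.0928
gripper_force: 0.0
```

```bash
python3 -c "
from h import *
now()
im,d,p=cam('scene'); P=pts(d,p)
imt,dt,pt=cam('top'); Pt=pts(dt,pt)
cv2.imwrite('pics/b1.png',np.hstack([im[100:300,170:400],imt[130:330,240:470]]))
for n,I,Q in (('s',im,P),('t',imt,Pt)):
    for z0,z1 in ((.03,.09),(.06,.088)):
        m=(abs(Q[...,0]-.575)<.09)&(abs(Q[...,1]+.02)<.06)&(Q[...,2]<z1)&(Q[...,2]>z0)
        r=cv2.minAreaRect((Q[m][:,:2]*1000).astype(np.float32)); print(n,m.sum(),r,np.percentile(Q[m][:,2],[90,98]))
go(.575+.054,-.02,.2,92.2); go(.575-.054,-.02,.2,92.2)
"
```

```text
t 10.0 grasp [ 0.5753 -0.0209  0.2068] yaw 2.23 tilt [ 0.0092 -0.0012] F [0.9 0.1 0. ] open 0.0928 gf 0.0 q6 1.41
s 911 ((575.02783203125, -21.440933227539062), (115.60018920898438, 64.35223388671875), 2.6780097484588623) [0.0773285 0.079704 ]
s 446 ((574.5531005859375, -21.471637725830078), (114.50967407226562, 64.42875671386719), 2.5108509063720703) [0.07848086 0.08020142]
t 108 ((533.918701171875, -45.94146728515625), (29.537273406982422, 56.5676383972168), 61.36174774169922) [0.08021393 0.08182192]
t 64 ((533.1450805664062, -46.35115051269531), (28.816627502441406, 56.763614654541016), 59.137535095214844) [0.08099105 0.0824541 ]
-> (0.629, -0.02, 0.2, 92.2) shift [0.0564 0.0017 0.0018] turn [ 1.6000e-03 -1.2000e-03 -1.5703e+00]
-> (0.5209999999999999, -0.02, 0.2, 92.2) shift [-0.0516 -0.0025  0.0016] turn [ 1.6000e-03 -1.2000e-03 -1.5703e+00]
```

View pics/b1.png

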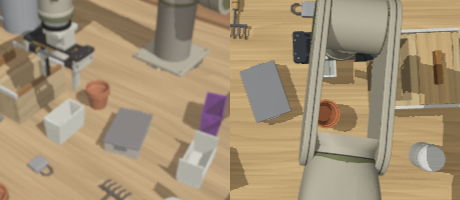

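The pot stands upright at crop (65,120) beside the chest and is released. It is centred at about (0.574, -0.021) with yaw about 2.4°. Next I turn 90° to pinch its -x end wall.

```bash
python3 -c "
from h import *
now(); go(.5200,-.0233,.13,92.4)"
```

```text
t 10.1 grasp [ 0.5729 -0.0206  0.2017] yaw 2.23 tilt [ 0.0018 -0.0002] F [-1.3  0.2  0.3] open 0.0931 gf 0.0 q6 1.41
-> (0.52, -0.0233, 0.13, 92.4) shift [-0.0528  0.0007  0.0716] turn [ 1.6000e-03 -1.2000e-03 -1.5738e+00]
```

carry_out:
  targets:
    - {"hand": 43,"x": -0.054,"y": 0.0005,"z": 0,"ax": 0,"ay": 0,"az": -0.8}
    - {"hand": 43,"x": -0.054,"y": 0.0005,"z": 0,"ax": 0,"ay": 0,"az": -1.57}
    - {"hand": 43,"x": -0.054,"y": 0.0005,"z": 0,"ax": 0,"ay": 0,"az": -1.57}
    - {"hand": 43,"x": -0.054,"y": 0.0005,"z": 0,"ax": 0,"ay": 0,"az": -1.57}
    - {"hand": 43,"x": -0.054,"y": 0.0005,"z": 0,"ax": 0,"ay": 0,"az": -1.57}
    - {"hand": 43,"x": -0.054,"y": 0.0005,"z": 0,"ax": 0,"ay": 0,"az": -1.57}
    - {"hand": 43,"x": -0.054,"y": 0.0005,"z": 0,"ax": 0,"ay": 0,"az": -1.57}
    - {"hand": 43,"x": -0.054,"y": 0.0005,"z": 0,"ax": 0,"ay": 0,"az": -1.57}

```text
t: 11.1
tool_pos: [0.518, -0.0231, 0.3658]
orientation: [-2.248, -2.191, 0.003]
force: [-0.2, 0.9, 0.4]
opening: 0.0403
gripper_force: 0.0
```

carry_out:
  targets:
    - {"hand": 43,"x": 0,"y": 0,"z": 0,"ax": 0,"ay": 0,"az": -0.1}
    - {"hand": 43,"x": 0,"y": 0,"z": 0.04,"ax": 0,"ay": 0,"az": -0.18}
    - {"hand": 43,"x": 0,"y": 0,"z": 0.06,"ax": 0,"ay": 0,"az": -0.18}
    - {"hand": 43,"x": 0,"y": 0,"z": 0.07,"ax": 0,"ay": 0,"az": -0.18}
    - {"hand": 43,"x": 0,"y": 0,"z": 0.07,"ax": 0,"ay": 0,"az": -0.18}
    - {"hand": 43,"x": 0,"y": 0,"z": 0.07,"ax": 0,"ay": 0,"az": -0.18}

```text
t: 11.85
tool_pos: [0.5189, -0.0232, 0.2985]
orientation: [2.051, 2.379, 0.001]
force: [-0.6, -0.7, 0.1]
opening: 0.0399
gripper_force: 0.0
```

```bash
python3 -c "
from h import *
now(); go(.5200,-.0233,.053,92.4)"
```

```text
t 11.85 grasp [ 0.5191 -0.0232  0.1315] yaw 98.48 tilt [ 0.0011 -0.0001] F [-0.6 -0.7  0.1] open 0.0399 gf 0.0 q6 -0.29
-> (0.52, -0.0233, 0.053, 92.4) shift [-0.0003  0.001   0.0785] turn [0.0011 0.0002 0.1061]
```

carry_out:
  targets:
    - {"hand": 43,"x": 0,"y": 0.001,"z": 0.005,"ax": 0,"ay": 0,"az": 0.103}
    - {"hand": 43,"x": 0,"y": 0.001,"z": 0.03,"ax": 0,"ay": 0,"az": 0.103}
    - {"hand": 43,"x": 0,"y": 0.001,"z": 0.055,"ax": 0,"ay": 0,"az": 0.103}
    - {"hand": 43,"x": 0,"y": 0.001,"z": 0.07,"ax": 0,"ay": 0,"az": 0.103}
    - {"hand": 43,"x": 0,"y": 0.001,"z": 0.078,"ax": 0,"ay": 0,"az": 0.103}
    - {"hand": 43,"x": 0,"y": 0.001,"z": 0.078,"ax": 0,"ay": 0,"az": 0.103}
    - {"hand": 43,"x": 0,"y": 0.001,"z": 0.078,"ax": 0,"ay": 0,"az": 0.103}

```text
t: 12.72
tool_pos: [0.5201, -0.023, 0.2206]
orientation: [2.17, 2.27, 0.001]
force: [0.2, -0.3, 0.9]
opening: 0.0402
gripper_force: 0.0
```

```bash
python3 -c "
from h import *
now(); go(.5200,-.0233,.053,92.4)
im,d,p=cam('scene'); cv2.imwrite('pics/e1.png',cv2.resize(im[140:260,180:330],None,fx=5,fy=5,interpolation=cv2.INTER_CUBIC))"
```

```text
t 12.72 grasp [ 0.5203 -0.0231  0.0536] yaw 92.58 tilt [ 0.0015 -0.0002] F [ 0.2 -0.3  0.9] open 0.0402 gf 0.0 q6 -0.19
-> (0.52, -0.0233, 0.053, 92.4) shift [-0.0002 -0.0001  0.0006] turn [0.0015 0.0003 0.0031]
```

View pics/e1.png

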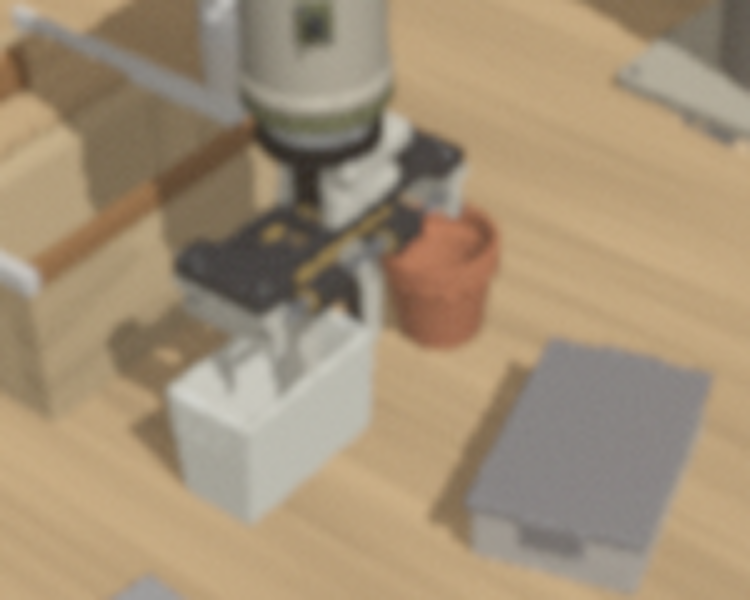

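One finger is inside the end wall at (290,345) and the other is outside it at (370,290). Close.

carry_out:
  targets:
    - {"hand": 25,"x": 0,"y": 0,"z": 0,"ax": 0,"ay": 0,"az": 0}
    - {"hand": 10,"x": 0,"y": 0,"z": 0,"ax": 0,"ay": 0,"az": 0}
    - {"hand": 0,"x": 0,"y": 0,"z": 0,"ax": 0,"ay": 0,"az": 0}
    - {"hand": 0,"x": 0,"y": 0,"z": 0,"ax": 0,"ay": 0,"az": 0}
    - {"hand": 0,"x": 0,"y": 0,"z": 0,"ax": 0,"ay": 0,"az": 0}
    - {"hand": 0,"x": 0,"y": 0,"z": -0.004,"ax": 0,"ay": 0,"az": 0}
    - {"hand": 0,"x": 0,"y": 0,"z": -0.01,"ax": 0,"ay": 0,"az": 0}
    - {"hand": 0,"x": 0,"y": 0,"z": -0.015,"ax": 0,"ay": 0,"az": 0}
  newtons: 40

```text
t: 13.78
tool_pos: [0.5196, -0.023, 0.2351]
orientation: [2.171, 2.271, 0.0]
force: [0.8, -0.8, -2.3]
opening: 0.0035
gripper_force: 40.0
```

```bash
python3 -c "
from h import *
now()"
```

```text
t 13.78 grasp [ 0.5196 -0.023   0.0681] yaw 92.58 tilt [0. 0.] F [ 0.8 -0.8 -2.3] open 0.0035 gf 40.0 q6 -0.19
```

carry_out:
  targets:
    - {"hand": 0,"x": 0,"y": 0,"z": -0.015,"ax": 0,"ay": 0,"az": 0}
    - {"hand": 0,"x": 0,"y": 0,"z": -0.035,"ax": 0,"ay": 0,"az": 0}
    - {"hand": 0,"x": 0,"y": 0,"z": -0.06,"ax": 0,"ay": 0,"az": 0}
    - {"hand": 0,"x": 0,"y": 0,"z": -0.085,"ax": 0,"ay": 0,"az": 0}
    - {"hand": 0,"x": 0,"y": 0,"z": -0.11,"ax": 0,"ay": 0,"az": 0}
    - {"hand": 0,"x": 0,"y": 0,"z": -0.13,"ax": 0,"ay": 0,"az": 0}
    - {"hand": 0,"x": 0,"y": 0,"z": -0.137,"ax": 0,"ay": 0,"az": 0}
    - {"hand": 0,"x": 0,"y": 0,"z": -0.137,"ax": 0,"ay": 0,"az": 0}

```text
t: 14.78
tool_pos: [0.5196, -0.023, 0.3722]
orientation: [2.17, 2.27, 0.001]
force: [-0.1, -0.2, -2.0]
opening: 0.0039
gripper_force: 40.0
```

```bash
python3 -c "
from h import *
now(); go(.4889,-.2175,.205,92.2)
im,d,p=cam('scene'); P=pts(d,p); cv2.imwrite('pics/up.png',cv2.resize(im[110:240,160:310],None,fx=4,fy=4,interpolation=cv2.INTER_CUBIC))
# long side (+y) rim edge of the pot: highest points per x
m=(P[...,0]>.52)&(P[...,0]<.66)&(abs(P[...,1]+.02)<.05)&(P[...,2]>.13)&(P[...,2]<.26)&(im.min(2)>100)
q=P[m]
for a in np.arange(.53,.64,.015):
    s=q[abs(q[:,0]-a)<.006]; 
    if len(s)>5: print(round(a,3),len(s),np.percentile(s[:,2],[2,98]).round(4),np.percentile(s[:,1],[2,98]).round(4))
r=cv2.minAreaRect((q[:,:2]*1000).astype(np.float32)); print(r)
"
```

```text
t 14.78 grasp [ 0.5198 -0.023   0.2052] yaw 92.58 tilt [ 0.0011 -0.0002] F [-0.1 -0.2 -2. ] open 0.0039 gf 40.0 q6 -0.19
-> (0.4889, -0.2175, 0.205, 92.2) shift [-0.1929 -0.0395  0.0002] turn [0.0011 0.0002 0.0066]
0.53 162 [0.1569 0.2526] [-0.0509  0.0076]
0.545 117 [0.1572 0.2518] [-0.0493  0.008 ]
0.56 117 [0.157  0.2305] [-0.0501  0.0092]
0.575 123 [0.1578 0.2302] [-0.0504  0.0104]
0.59 111 [0.1567 0.2309] [-0.05    0.0107]
0.605 98 [0.1552 0.2324] [-0.049   0.0119]
0.62 101 [0.1544 0.2307] [-0.0485  0.0123]
0.635 137 [0.1553 0.23  ] [-0.0484  0.0054]
((575.7203369140625, -21.588397979736328), (112.6529541015625, 65.11868286132812), 3.0256943702697754)
```

View pics/up.png

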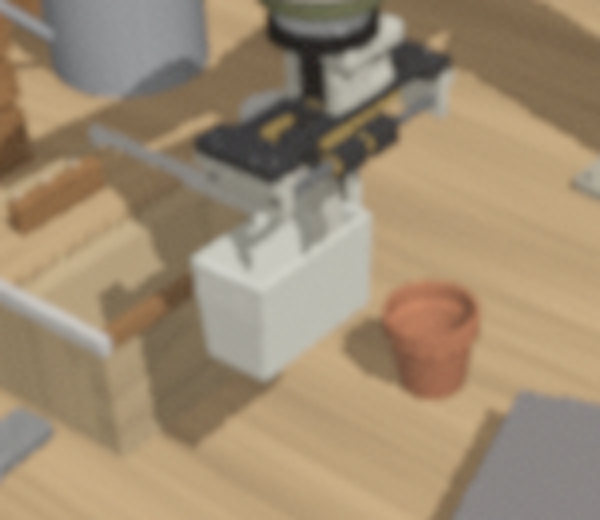

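The pot is held level and clear of the bench at (280,300). Its yaw is within 0.5° of the gripper's. Next, move it over the bay.

carry_out:
  targets:
    - {"hand": 0,"x": -0.015,"y": -0.003,"z": 0,"ax": 0,"ay": 0,"az": 0.003}
    - {"hand": 0,"x": -0.045,"y": -0.009,"z": 0,"ax": 0,"ay": 0,"az": 0.006}
    - {"hand": 0,"x": -0.085,"y": -0.017,"z": 0,"ax": 0,"ay": 0,"az": 0.009}
    - {"hand": 0,"x": -0.125,"y": -0.026,"z": 0,"ax": 0,"ay": 0,"az": 0.009}
    - {"hand": 0,"x": -0.16,"y": -0.033,"z": 0,"ax": 0,"ay": 0,"az": 0.009}
    - {"hand": 0,"x": -0.182,"y": -0.037,"z": 0,"ax": 0,"ay": 0,"az": 0.009}
    - {"hand": 0,"x": -0.193,"y": -0.0395,"z": 0,"ax": 0,"ay": 0,"az": 0.009}
    - {"hand": 0,"x": -0.193,"y": -0.0395,"z": 0,"ax": 0,"ay": 0,"az": 0.009}

```text
t: 15.82
tool_pos: [0.4884, -0.2182, 0.3711]
orientation: [-2.182, -2.259, 0.0]
force: [0.8, 0.9, -1.9]
opening: 0.0038
gripper_force: 40.0
```

carry_out:
  targets:
    - {"hand": 0,"x": 0,"y": 0,"z": 0,"ax": 0,"ay": 0,"az": 0}
    - {"hand": 0,"x": 0,"y": 0,"z": 0.005,"ax": 0,"ay": 0,"az": 0}
    - {"hand": 0,"x": 0,"y": 0,"z": 0.015,"ax": 0,"ay": 0,"az": 0}
    - {"hand": 0,"x": 0,"y": 0,"z": 0.025,"ax": 0,"ay": 0,"az": 0}
    - {"hand": 0,"x": 0,"y": 0,"z": 0.025,"ax": 0,"ay": 0,"az": 0}
    - {"hand": 0,"x": 0,"y": 0,"z": 0.025,"ax": 0,"ay": 0,"az": 0}

```text
t: 16.58
tool_pos: [0.4888, -0.2176, 0.3466]
orientation: [-2.181, -2.261, 0.0]
force: [0.3, -0.4, -2.0]
opening: 0.0039
gripper_force: 40.0
```

```bash
python3 -c "
from h import *
now(); go(.4889,-.2175,.18,92.0)
for n in ('scene','top'):
    im,d,p=cam(n); P=pts(d,p)
    m=(P[...,0]>.45)&(P[...,0]<.63)&(abs(P[...,1]+.217)<.06)&(P[...,2]>.15)&(P[...,2]<.212)&(im.min(2)>100)
    q=P[m]; print(n,m.sum())
    if m.sum()>20:
      r=cv2.minAreaRect((q[:,:2]*1000).astype(np.float32)); print(r)
      for a in (.51,.54,.57,.59):
        s=q[(abs(q[:,0]-a)<.01)&(q[:,2]>.195)]; 
        if len(s)>5: print(a,len(s),np.percentile(s[:,1],[2,98]).round(4))
    m=(abs(P[...,0]-.537)<.13)&(abs(P[...,1]+.272)<.14)&(P[...,2]>.108)&(P[...,2]<.122); q=P[m]
    k=q[(q[:,1]>-.18)&(abs(q[:,0]-.537)<.09)]; print('strip',len(k),np.percentile(k[:,1],[2,50,98]).round(4) if len(k) else '')
"
```

```text
t 16.57 grasp [ 0.4888 -0.2175  0.1796] yaw 92.06 tilt [-0.0001  0.0001] F [ 0.3 -0.4 -2. ] open 0.0039 gf 40.0 q6 -0.55
-> (0.4889, -0.2175, 0.18, 92.0) shift [ 0.0001  0.0001 -0.0004] turn [-0.0001 -0.0001  0.0011]
scene 1000
((535.0955200195312, -216.1842498779297), (130.3832244873047, 66.32514190673828), 1.8917665481567383)
0.51 59 [-0.2473 -0.1853]
0.54 38 [-0.2476 -0.1846]
0.57 40 [-0.2476 -0.1834]
0.59 79 [-0.2429 -0.1838]
strip 225 [-0.1694 -0.1585 -0.1516]
top 405
((540.87548828125, -215.994384765625), (112.36481475830078, 62.391334533691406), 1.4518758058547974)
0.51 20 [-0.1911 -0.1862]
0.54 38 [-0.2465 -0.1852]
0.57 18 [-0.1876 -0.184 ]
0.59 68 [-0.2433 -0.1843]
strip 339 [-0.1693 -0.1609 -0.1535]
```

The pot is centred over the bay to about 1 mm, so lower it.

carry_out:
  targets:
    - {"hand": 0,"x": 0,"y": 0,"z": 0.005,"ax": 0,"ay": 0,"az": 0}
    - {"hand": 0,"x": 0,"y": 0,"z": 0.015,"ax": 0,"ay": 0,"az": 0}
    - {"hand": 0,"x": 0,"y": 0,"z": 0.025,"ax": 0,"ay": 0,"az": 0}
    - {"hand": 0,"x": 0,"y": 0,"z": 0.035,"ax": 0,"ay": 0,"az": 0}
    - {"hand": 0,"x": 0,"y": 0,"z": 0.045,"ax": 0,"ay": 0,"az": 0}
    - {"hand": 0,"x": 0,"y": 0,"z": 0.05,"ax": 0,"ay": 0,"az": 0}
    - {"hand": 0,"x": 0,"y": 0,"z": 0.05,"ax": 0,"ay": 0,"az": 0}

```text
t: 17.55
tool_pos: [0.4887, -0.2175, 0.2961]
orientation: [-2.181, -2.26, 0.0]
force: [0.1, 0.4, -2.5]
opening: 0.0036
gripper_force: 40.0
```

```bash
python3 -c "
from h import *
now()"
```

```text
t 17.55 grasp [ 0.4885 -0.2174  0.1291] yaw 92.06 tilt [-0.0008  0.0004] F [ 0.1  0.4 -2.5] open 0.0036 gf 40.0 q6 -0.55
```

Free so far, with 64 mm to go.

carry_out:
  targets:
    - {"hand": 0,"x": 0,"y": 0,"z": 0.008,"ax": 0,"ay": 0,"az": 0}
    - {"hand": 0,"x": 0,"y": 0,"z": 0.018,"ax": 0,"ay": 0,"az": 0}
    - {"hand": 0,"x": 0,"y": 0,"z": 0.028,"ax": 0,"ay": 0,"az": 0}
    - {"hand": 0,"x": 0,"y": 0,"z": 0.038,"ax": 0,"ay": 0,"az": 0}
    - {"hand": 0,"x": 0,"y": 0,"z": 0.047,"ax": 0,"ay": 0,"az": 0}
    - {"hand": 0,"x": 0,"y": 0,"z": 0.054,"ax": 0,"ay": 0,"az": 0}
    - {"hand": 0,"x": 0,"y": 0,"z": 0.058,"ax": 0,"ay": 0,"az": 0}
    - {"hand": 0,"x": 0,"y": 0,"z": 0.058,"ax": 0,"ay": 0,"az": 0}

```text
t: 18.55
tool_pos: [0.4887, -0.2175, 0.2384]
orientation: [-2.181, -2.261, 0.0]
force: [0.2, -0.1, -2.6]
opening: 0.0039
gripper_force: 40.0
```

carry_out:
  targets:
    - {"hand": 0,"x": 0,"y": 0,"z": 0.0015,"ax": 0,"ay": 0,"az": 0}
    - {"hand": 0,"x": 0,"y": 0,"z": 0.003,"ax": 0,"ay": 0,"az": 0}
    - {"hand": 0,"x": 0,"y": 0,"z": 0.0045,"ax": 0,"ay": 0,"az": 0}
    - {"hand": 0,"x": 0,"y": 0,"z": 0.0055,"ax": 0,"ay": 0,"az": 0}
    - {"hand": 0,"x": 0,"y": 0,"z": 0.006,"ax": 0,"ay": 0,"az": 0}
    - {"hand": 0,"x": 0,"y": 0,"z": 0.006,"ax": 0,"ay": 0,"az": 0}

```text
t: 19.3
tool_pos: [0.4888, -0.2176, 0.2326]
orientation: [-2.181, -2.261, 0.0]
force: [0.3, -0.1, -1.8]
opening: 0.0038
gripper_force: 40.0
```

```bash
python3 -c "
from h import *
now()"
```

```text
t 19.3 grasp [ 0.4888 -0.2176  0.0656] yaw 92.06 tilt [-0.0001  0.    ] F [ 0.3 -0.1 -1.8] open 0.0038 gf 40.0 q6 -0.55
```

Still about 0.5 mm above the floor. A little more.

carry_out:
  targets:
    - {"hand": 0,"x": 0,"y": 0,"z": 0.0005,"ax": 0,"ay": 0,"az": 0}
    - {"hand": 0,"x": 0,"y": 0,"z": 0.001,"ax": 0,"ay": 0,"az": 0}
    - {"hand": 0,"x": 0,"y": 0,"z": 0.0015,"ax": 0,"ay": 0,"az": 0}
    - {"hand": 0,"x": 0,"y": 0,"z": 0.0015,"ax": 0,"ay": 0,"az": 0}

```text
t: 19.8
tool_pos: [0.4889, -0.2176, 0.2317]
orientation: [2.181, 2.261, 0.0]
force: [-4.2, 2.6, 4.9]
opening: 0.0039
gripper_force: 40.0
```

```bash
python3 -c "
from h import *
now()"
```

```text
t 19.8 grasp [ 0.4889 -0.2177  0.0647] yaw 92.07 tilt [ 0.0002 -0.0002] F [-4.2  2.6  4.9] open 0.0039 gf 40.0 q6 -0.55
```

It is on the floor. Open only a little (the bay end is near), then withdraw straight up.

carry_out:
  targets:
    - {"hand": 12,"x": 0,"y": 0,"z": 0,"ax": 0,"ay": 0,"az": 0}
    - {"hand": 22,"x": 0,"y": 0,"z": 0,"ax": 0,"ay": 0,"az": 0}
    - {"hand": 22,"x": 0,"y": 0,"z": 0,"ax": 0,"ay": 0,"az": 0}
    - {"hand": 22,"x": 0,"y": 0,"z": -0.01,"ax": 0,"ay": 0,"az": 0}
    - {"hand": 22,"x": 0,"y": 0,"z": -0.03,"ax": 0,"ay": 0,"az": 0}
    - {"hand": 22,"x": 0,"y": 0,"z": -0.06,"ax": 0,"ay": 0,"az": 0}
    - {"hand": 22,"x": 0,"y": 0,"z": -0.1,"ax": 0,"ay": 0,"az": 0}
    - {"hand": 22,"x": 0,"y": 0,"z": -0.14,"ax": 0,"ay": 0,"az": 0}

```text
t: 20.8
tool_pos: [0.4886, -0.2175, 0.3731]
orientation: [2.181, 2.261, 0.0]
force: [0.6, -0.2, 0.5]
opening: 0.0207
gripper_force: 0.0
```

```bash
python3 -c "
from h import *
now()
im,d,p=cam('scene'); P=pts(d,p)
im2,d2,p2=cam('top'); P2=pts(d2,p2)
A=cv2.resize(im[110:230,120:270],None,fx=2.6,fy=2.6); B=cv2.resize(im2[140:260,365:500],None,fx=2.6,fy=2.6); cv2.imwrite('pics/bay.png',np.hstack([A,B]))
for n,Q in (('s',P),('t',P2)):
    m=(abs(Q[...,0]-.54)<.12)&(abs(Q[...,1]+.32)<.05)&(Q[...,2]>.130)&(Q[...,2]<.146)
    if m.sum()>20: print(n,m.sum(),cv2.minAreaRect((Q[m][:,:2]*1000).astype(np.float32)))
    m=(abs(Q[...,0]-.54)<.08)&(abs(Q[...,1]+.216)<.034)&(Q[...,2]>.08)&(Q[...,2]<.098)
    if m.sum()>20: print(n,'rim',m.sum(),cv2.minAreaRect((Q[m][:,:2]*1000).astype(np.float32)),np.percentile(Q[m][:,2],[50,95]))
"
```

```text
t 20.8 grasp [ 0.4887 -0.2175  0.2061] yaw 92.06 tilt [ 0.0004 -0.0002] F [ 0.6 -0.2  0.5] open 0.0207 gf 0.0 q6 -0.55
s 127 ((541.208740234375, -319.59490966796875), (90.78096008300781, 22.852445602416992), 1.9352705478668213)
s rim 166 ((548.5857543945312, -224.36920166015625), (127.38494110107422, 53.596275329589844), 1.6011732816696167) [0.08790781 0.09202752]
t rim 220 ((552.4141845703125, -217.91783142089844), (135.30567932128906, 66.64527893066406), 1.6818392276763916) [0.08984227 0.09503569]
```

View pics/bay.png

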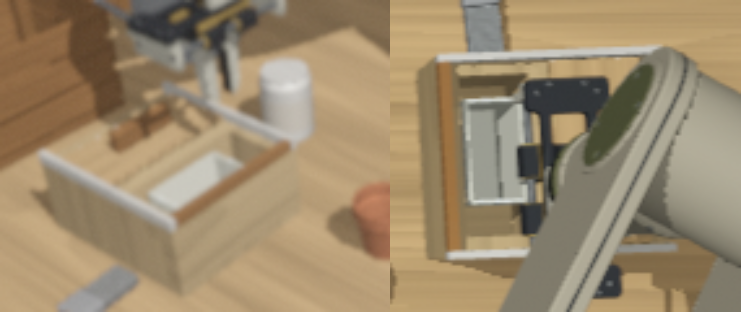

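The pot stands upright in the bay, with its rim level at about 90 mm. Now I shut the fingers and push the batten from behind along +tool x.

```bash
python3 -c "
from h import *
now(); go(.5403,-.358,.205,92.1)"
```

```text
t 20.9 grasp [ 0.4915 -0.2191  0.2108] yaw 92.06 tilt [ 0.0085 -0.0048] F [ 0.1 -0.5  0.5] open 0.0207 gf 0.0 q6 -0.55
-> (0.5403, -0.358, 0.205, 92.1) shift [-0.1414  0.0451  0.0069] turn [ 0.0083  0.0051 -0.0006]
```

carry_out:
  targets:
    - {"hand": 0,"x": -0.05,"y": 0.02,"z": 0,"ax": 0,"ay": 0,"az": 0}
    - {"hand": 0,"x": -0.1,"y": 0.04,"z": 0,"ax": 0,"ay": 0,"az": 0}
    - {"hand": 0,"x": -0.142,"y": 0.0465,"z": 0,"ax": 0,"ay": 0,"az": 0}
    - {"hand": 0,"x": -0.142,"y": 0.0465,"z": 0,"ax": 0,"ay": 0,"az": 0}
    - {"hand": 0,"x": -0.142,"y": 0.0465,"z": 0.02,"ax": 0,"ay": 0,"az": 0}
    - {"hand": 0,"x": -0.142,"y": 0.0465,"z": 0.05,"ax": 0,"ay": 0,"az": 0}
    - {"hand": 0,"x": -0.142,"y": 0.0465,"z": 0.07,"ax": 0,"ay": 0,"az": 0}
    - {"hand": 0,"x": -0.142,"y": 0.0465,"z": 0.07,"ax": 0,"ay": 0,"az": 0}

```text
t: 21.9
tool_pos: [0.5401, -0.3566, 0.2993]
orientation: [-2.178, -2.261, 0.0]
force: [-0.1, -0.5, 1.2]
opening: 0.0006
gripper_force: 0.0
```

```bash
python3 -c "
from h import *
now(); go(.5403,-.345,.135,92.1)"
```

```text
t 21.9 grasp [ 0.5398 -0.3563  0.1323] yaw 92.12 tilt [-0.0016  0.0015] F [-0.1 -0.5  1.2] open 0.0006 gf 0.0 q6 -0.7
-> (0.5403, -0.345, 0.135, 92.1) shift [ 0.0116  0.0006 -0.0027] turn [-0.0016 -0.0015  0.0003]
```

carry_out:
  targets:
    - {"hand": 0,"x": 0.01,"y": 0,"z": -0.002,"ax": 0,"ay": 0,"az": 0}
    - {"hand": 0,"x": 0.02,"y": 0,"z": -0.002,"ax": 0,"ay": 0,"az": 0}
    - {"hand": 0,"x": 0.03,"y": 0,"z": -0.002,"ax": 0,"ay": 0,"az": 0}
    - {"hand": 0,"x": 0.045,"y": 0,"z": -0.002,"ax": 0,"ay": 0,"az": 0}
    - {"hand": 0,"x": 0.06,"y": 0,"z": -0.002,"ax": 0,"ay": 0,"az": 0}
    - {"hand": 0,"x": 0.075,"y": 0,"z": -0.002,"ax": 0,"ay": 0,"az": 0}
    - {"hand": 0,"x": 0.09,"y": 0,"z": -0.002,"ax": 0,"ay": 0,"az": 0}
    - {"hand": 0,"x": 0.1,"y": 0,"z": -0.002,"ax": 0,"ay": 0,"az": 0}

```text
t: 22.9
tool_pos: [0.5368, -0.2567, 0.3032]
orientation: [-2.18, -2.262, -0.0]
force: [0.9, -2.1, 0.3]
opening: 0.0005
gripper_force: 0.9
```

carry_out:
  targets:
    - {"hand": 0,"x": 0.004,"y": 0,"z": 0,"ax": 0,"ay": 0,"az": 0}
    - {"hand": 0,"x": 0.008,"y": 0,"z": 0,"ax": 0,"ay": 0,"az": 0}
    - {"hand": 0,"x": 0.012,"y": 0,"z": 0,"ax": 0,"ay": 0,"az": 0}
    - {"hand": 0,"x": 0.012,"y": 0,"z": 0,"ax": 0,"ay": 0,"az": 0}

```text
t: 23.4
tool_pos: [0.5362, -0.2456, 0.3029]
orientation: [-2.18, -2.26, -0.0]
force: [0.5, -0.3, 0.4]
opening: 0.0006
gripper_force: 0.0
```

```bash
python3 -c "
from h import *
now()
im,d,P=cam('scene'); Q=pts(d,P)
m=(abs(Q[...,0]-.54)<.12)&(abs(Q[...,1]+.23)<.05)&(Q[...,2]>.130)&(Q[...,2]<.143)&(im[...,2]>im[...,0]*1.5)
print(m.sum(),cv2.minAreaRect((Q[m][:,:2]*1000).astype(np.float32)))"
```

```text
t 23.4 grasp [ 0.5361 -0.2455  0.1359] yaw 92.06 tilt [-0.0006  0.0006] F [ 0.5 -0.3  0.4] open 0.0006 gf 0.0 q6 -0.55
116 ((539.6012573242188, -227.298828125), (89.75101470947266, 19.722681045532227), 2.5683274269104004)
```

carry_out:
  targets:
    - {"hand": 0,"x": 0.002,"y": 0,"z": 0,"ax": 0,"ay": 0,"az": 0}
    - {"hand": 0,"x": 0.004,"y": 0,"z": 0,"ax": 0,"ay": 0,"az": 0}
    - {"hand": 0,"x": 0.006,"y": 0,"z": 0,"ax": 0,"ay": 0,"az": 0}
    - {"hand": 0,"x": 0.008,"y": 0,"z": 0,"ax": 0,"ay": 0,"az": 0}

```text
t: 23.95
tool_pos: [0.536, -0.2378, 0.3031]
orientation: [-2.181, -2.261, 0.0]
force: [-0.0, -2.1, -1.0]
opening: 0.0001
gripper_force: 0.8
```

carry_out:
  targets:
    - {"hand": 0,"x": 0.001,"y": 0,"z": 0,"ax": 0,"ay": 0,"az": 0}
    - {"hand": 0,"x": 0.002,"y": 0,"z": 0,"ax": 0,"ay": 0,"az": 0}

```text
t: 24.2
tool_pos: [0.536, -0.2358, 0.3032]
orientation: [2.181, 2.261, -0.0]
force: [-1.5, -2.1, -0.2]
opening: 0.0003
gripper_force: 0.8
```

carry_out:
  targets:
    - {"hand": 0,"x": 0.001,"y": 0,"z": 0,"ax": 0,"ay": 0,"az": 0}
    - {"hand": 0,"x": 0.001,"y": 0,"z": 0,"ax": 0,"ay": 0,"az": 0}

```text
t: 24.45
tool_pos: [0.536, -0.2348, 0.3032]
orientation: [-2.181, -2.261, -0.0]
force: [-1.0, 0.2, 0.5]
opening: 0.0008
gripper_force: 0.3
```

carry_out:
  targets:
    - {"hand": 0,"x": 0.001,"y": 0,"z": 0,"ax": 0,"ay": 0,"az": 0}
    - {"hand": 0,"x": 0.002,"y": 0,"z": 0,"ax": 0,"ay": 0,"az": 0}

```text
t: 24.7
tool_pos: [0.5359, -0.2329, 0.3032]
orientation: [2.181, 2.261, 0.0]
force: [-0.2, -0.9, -0.8]
opening: 0.0003
gripper_force: 0.8
```

carry_out:
  targets:
    - {"hand": 0,"x": 0.001,"y": 0,"z": 0,"ax": 0,"ay": 0,"az": 0}
    - {"hand": 0,"x": 0.001,"y": 0,"z": 0,"ax": 0,"ay": 0,"az": 0}

```text
t: 24.95
tool_pos: [0.5359, -0.2323, 0.3032]
orientation: [2.181, 2.26, -0.001]
force: [0.6, -4.5, -1.5]
opening: 0.0002
gripper_force: 2.6
```

carry_out:
  targets:
    - {"hand": 0,"x": 0.001,"y": 0,"z": 0,"ax": 0,"ay": 0,"az": 0}
    - {"hand": 0,"x": 0.001,"y": 0,"z": 0,"ax": 0,"ay": 0,"az": 0}

```text
t: 25.2
tool_pos: [0.5358, -0.232, 0.3033]
orientation: [2.18, 2.259, -0.002]
force: [1.1, -8.6, -4.3]
opening: 0.0006
gripper_force: 4.7
```

```bash
python3 -c "
from h import *
now()
im,d,P=cam('scene'); Q=pts(d,P)
m=(abs(Q[...,0]-.54)<.12)&(abs(Q[...,1]+.22)<.05)&(Q[...,2]>.130)&(Q[...,2]<.143)&(im[...,2]>im[...,0]*1.5)
print(m.sum(),cv2.minAreaRect((Q[m][:,:2]*1000).astype(np.float32)))"
```

```text
t 25.2 grasp [ 0.536  -0.2324  0.1363] yaw 92.03 tilt [ 0.0008 -0.0026] F [ 1.1 -8.6 -4.3] open 0.0006 gf 4.7 q6 -0.53
123 ((538.1409912109375, -214.1216583251953), (89.65809631347656, 19.07990264892578), 1.9906858205795288)
```

The force rises with no further motion, and the batten is at the bay's centre, so the hatch is shut. Back off and rise.

carry_out:
  targets:
    - {"hand": 0,"x": -0.005,"y": 0,"z": 0,"ax": 0,"ay": 0,"az": 0}
    - {"hand": 0,"x": -0.015,"y": 0,"z": 0,"ax": 0,"ay": 0,"az": 0}
    - {"hand": 0,"x": -0.015,"y": 0,"z": -0.03,"ax": 0,"ay": 0,"az": 0}
    - {"hand": 0,"x": -0.02,"y": 0,"z": -0.08,"ax": 0,"ay": 0,"az": 0}
    - {"hand": 0,"x": -0.06,"y": 0,"z": -0.13,"ax": 0,"ay": 0,"az": 0}
    - {"hand": 0,"x": -0.11,"y": 0,"z": -0.15,"ax": 0,"ay": 0,"az": 0}
    - {"hand": 0,"x": -0.15,"y": 0,"z": -0.15,"ax": 0,"ay": 0,"az": 0}
    - {"hand": 0,"x": -0.15,"y": 0,"z": -0.15,"ax": 0,"ay": 0,"az": 0}

```text
t: 26.25
tool_pos: [0.5405, -0.3837, 0.4526]
orientation: [-2.184, -2.257, 0.0]
force: [1.1, 0.4, -0.2]
opening: 0.0004
gripper_force: 0.0
```

```bash
python3 -c "
from h import *
now()
im,d,p=cam('scene'); Q=pts(d,p)
im2,d2,p2=cam('top'); Q2=pts(d2,p2)
cv2.imwrite('pics/end.png',im)
for q,i in ((Q,im),(Q2,im2)):
    m=(abs(q[...,0]-.54)<.12)&(abs(q[...,1]+.22)<.05)&(q[...,2]>.130)&(q[...,2]<.143)&(i[...,2]>i[...,0]*1.5)
    if m.sum()>10: print(m.sum(),cv2.minAreaRect((q[m][:,:2]*1000).astype(np.float32)))
    m=(abs(q[...,0]-.462)<.1)&(abs(q[...,1]-.364)<.07)&(q[...,2]>.06)&(q[...,2]<.1)
    print('lower',cv2.minAreaRect((q[m][:,:2]*1000).astype(np.float32)))"
```

```text
t 26.25 grasp [ 0.5404 -0.3837  0.2856] yaw 91.88 tilt [-0.0005  0.0001] F [ 1.1  0.4 -0.2] open 0.0004 gf 0.0 q6 -0.73
131 ((536.0288696289062, -214.77450561523438), (93.02281951904297, 20.246829986572266), 3.2978904247283936)
lower ((462.8979797363281, 363.763671875), (131.03237915039062, 66.67286682128906), 9.996269226074219)
225 ((534.0770874023438, -215.3682861328125), (88.20914459228516, 18.503019332885742), 1.1626241207122803)
lower ((461.748291015625, 363.568359375), (125.12757873535156, 66.94355773925781), 9.924905776977539)
```

View pics/end.png

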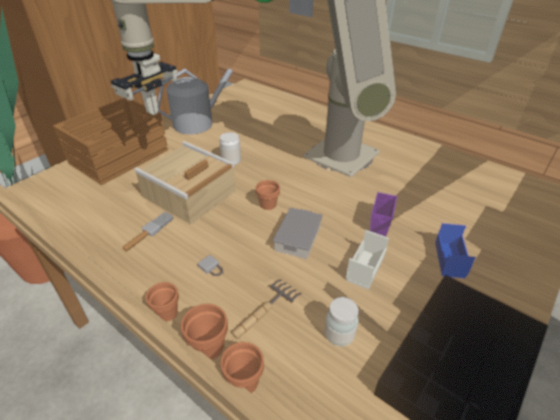

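The hatch is shut, with the batten at (195,170) against the frame. The lower pot is unmoved at (368,260) and the bystanders are undisturbed.

```bash
python3 -c "
from plant import robot
print(robot.close_job())"
```

```text
the job is handed in; nothing more can be done
None
```

The job is handed in at about 26 s: the upper pot was freed, stood on the bench, re-gripped by its end wall and set upright in the bay; the hatch is shut and the lower pot is in its place.

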